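# Load a jar onto the jar mill and lock its guard

### The arm

A 6-joint arm with a two-finger parallel gripper is mounted at the origin on the work surface. World frame = base frame: x ahead of the robot, y to its left, z up, the work surface at z = 0. Lengths are in m, angles in rad, forces in N, time in s.
With the tool pointing down it reaches from about 0.15 to 0.775 m from the base axis. Payload 6.1 kg.
Tool frame: the origin (TCP) lies midway between the tips of the shut fingers; the grasp point (between the pads) lies 19 mm behind it; z points along the fingers, y is the line along which they close (so a half turn about z gives the same grasp; the last joint's range is limited). The gripper opens to 85 mm and grips with 20 to 120 N. Pads are 22 mm wide; open, the fingers measure 114 mm over their backs; the gripper's body (76 mm by 85 mm) begins 54 mm behind the grasp point. The pads swing forward as they close: fully open they stand 13 mm farther back than shut.
Start: joints at [-1.161, 0.126, -0.04, 1.405, 0, 1.571], TCP at [0.209, -0.482, 0.231] pointing down, gripper open.
Joint ranges: [-2.72, 2.72], [-0.95, 1.95], [-1.27, 1.35], [-1.78, 2.02], [-1.46, 1.47], [-3.14, 3.14]. Speed limits (rad/s): [2.39, 2.39, 3.01, 3.14, 3.14, 3.14].

### API

Orientations are given as a unit quaternion [w, x, y, z].
In Python, from plant import arm gives the robot as it stands. The module is installed in compiled form; this text tells all that it offers.
- The arm moves only by the shell command python3 -m inch 'ROWS' [FORCE]. ROWS is JSON, one flat list of numbers, 5 for each row, row after row: the opening, from 0 (shut) to 1 (fully open), then the shift along the tool's x, y, z in units of 60 mm (1.0 is 60 mm), then the turn about the tool's z in units of 10 degrees (1.0 is 10 degrees). A call has 1 to 8 rows; each row shifts and turns the commanded pose from where the row before left it, along the tool's axes as they then stand; what a row does not reach is not made up. A row lasts 1/8 s, in which the tool goes at most 62.5 mm and 10.7 degrees, less where a joint would pass 70% of its speed; a pose out of reach is approached as far as the arm can. A call is refused whole if a number of a shift passes 1 or a number of a turn 1, either way. A call with a gripper value outside its range is refused whole. The fingers move at their own pace and stop on an object; FORCE is the grip in N (left out, the last holds). Time passes only in rows, so rows that do not move let the fingers close. It gives the time, the measured TCP pose, the force, the opening and the grip force at its end, in the units of the state.
- arm.get_state(): the state, without advancing time (a new reading comes with each control period).
- arm.capture(name): name is "scene" or "top"; returns a dict with "pixels" (384x512x3 uint8, red, green, blue), "mtx" (3x3 intrinsics, pixels), "rvec" (rotation vector, rad) and "tvec" (3), from world to camera coordinates, as OpenCV has them. Camera axes: x right, y down, z forward; pixel columns grow to the right and rows downward; lengths in m; the calibration is good to about 2 mm. A picture is of the moment at which its call begins. There is no depth.
- arm.job_done(): hands the job in; it is judged then, once.
The state is a dict: "time_s": time; "joints": joint angles; "dq": joint speeds; "effort": joint torques, N m; "tool_pos": TCP position; "ee_rot": TCP orientation; "ft_force": force on the tool from outside, world axes, zero at the start; "ft_torque": the same for the moment, N m; "gripper_width": opening from 0.0 (shut) to 1.0 (fully open); "grip_force": force on a finger pad.
Only numpy, scipy, OpenCV 4.12 (cv2) and the standard library are available. Lean on these libraries where they do the work, as an engineer would, in place of code of your own. Each camera call takes 0.05 s, during which the arm holds its last target. There are 200 camera calls.

### The job

Load the blue-capped jar from the rest onto the jar mill: draw back the red-knobbed lock bar, swing the guard well up, and lay the jar gently on its side on both rollers in the free stretch beside the jar that is already there. Then swing the guard gently down until it is fully shut and push the lock bar home over it. Leave the other jars and everything else on the bench where they are.

Things in the scene. Friction and masses are not known exactly. Their poses are not given: they have to be found in the camera images.
- mill: Grey bench jar mill, fixed, 170 (x) by 442 (y) by 150 mm high; origin on the bench below the middle of its roller bay; front (-x) faces the robot. Bay: y -165 to +165, x -79 to +79 mm, inside a clear front panel, a rear panel and two end cheeks, all 142 mm high. At y 177 to 265 mm stands the drive box, top 150 mm high.
- bed (a point): Where the axis of a 64 mm jar comes to lie on the rollers: middle of the bay, 100.7 mm above the bench; axes as mill. The two black rubber rollers run along y over the whole bay, 25 mm in diameter, axes at x = -22 and +22 mm, 62 mm above the bench; they do not turn while the mill is off.
- guard (a joint): Clear flat guard with yellow edges, 350 (y) by 170 (x) by 7 mm, over the bay, hinged along its far (+x) edge. 0 shut; grows as its front edge swings up and back, stop at 1.75 rad. Stiff hinge: stays where it is left; about 6 N at the handle lifts it. Cannot open while the lock bar lies over it.
- guard_hinge (a point): Middle of the guard's hinge line, which runs along the mill's y, at mill x = +85 mm, height 147 mm; turns with the guard.
- guard_grip (a point): Middle of the guard's steel handle: a round bar 12 mm in diameter, 120 mm long along the mill's y, on posts at y = -54 and +54 mm. Guard shut: 155 mm in front of the hinge line (mill x = -70 mm), 45 mm above the guard's mid-plane, 192 mm above the bench. Moves with the guard and comes to its far side when the guard is up.
- lock_bar (a joint): Steel lock bar, 18 mm wide, 8 mm thick, on top of the drive box; slides along the mill's y. 0 = fully home, its end 20 mm over the guard's edge; grows as it is drawn back towards +y, clear of the guard beyond 0.020 m, stop at 0.036 m. Stays where it is left (about 2 N of friction). May start up to 6 mm back.
- lock_knob (a point): On the upright red knob of the lock bar, 16 mm below its top: the knob is 12 mm in diameter, rises 40 mm from the top of the bar (160 to 200 mm above the bench), at mill x = -50 mm; moves with the bar, mill y = 215 mm when home.
- jar_blue: The jar to load: closed white plastic jar, blue screw cap and band, 98 mm long, 0.3 to 0.65 kg. Origin on its axis half-way along; x along the axis towards the cap. Round body 64 mm in diameter from x = -49 to +23 mm, cap 55 mm from +29 to +49 mm. Lies on its side in one place of the rest, axis 60 mm above the bench.
- jar_orange: Like the blue-capped jar but with orange cap and band; lies in the other place of the rest and stays there.
- jar_running: Shorter jar with orange cap and band, 78 mm long, 64 mm in diameter, already lying on the mill's rollers, anywhere along them; origin on its axis half-way along, x along the axis towards the cap. Stays there. On one side of it at least 126 mm of roller is free.
- rest: Low grey plastic jar rest, fixed, 90 mm (its x) by 210 mm (its y); origin underneath its centre. Two places at y = -50 and +50 mm, in each two V-shaped saddles at x = -41 and +15 mm, 8 mm wide and lower than 45 mm, hold a jar with its axis along the rest's x.
- wash_bottle: White wash bottle with red spout, 60 mm in diameter, 188 mm high, standing between the right (-y) end of the mill and the rest; origin underneath.
- amber_bottle: Amber glass bottle with blue cap, 68 mm in diameter, 150 mm high, standing just beyond the rest; origin underneath.
- beaker: Glass beaker, 68 mm in diameter, 90 mm high, standing on the robot's side of the rest; origin underneath.
- mortar: White mortar with its pestle, 100 mm in diameter, 100 mm high, left of the mill; origin underneath.
Mind the look-alikes: they are no part of the job. What is shaped like the jar_blue but pink is not meant.

How it is judged:
On the way, in this order (a step that is already met when the one before it is completed fails the run):
1. the lock bar is drawn back clear of the guard (value of joint lock_bar above 0.021 m), for 0.1 s.
2. the guard is swung well up (past 1.2 rad) (value of joint guard above 1.2 rad), for 0.1 s.
3. the blue-capped jar lies on both rollers along them, let go, with the guard still up (x of jar_blue in the frame of bed between -0.005 and 0.005 m and z of jar_blue in the frame of bed between -0.005 and 0.005 m and angle between the x axis of jar_blue and the y axis of mill, either way round below 0.08 rad and contact force between jar_blue and the fingers below 0.1 N and value of joint guard above 0.8 rad), for 0.2 s.
4. the guard is shut (value of joint guard below 0.03 rad), for 0.1 s.
At the end, for the whole second after the job is handed in: The blue-capped jar rests on both rollers (its middle within 5 mm of the line and height at which it lies in the rollers, its axis within 0.08 rad of theirs), the guard is shut (under 0.03 rad) and the lock bar is home over it (within 10 mm of its end) (x of jar_blue in the frame of bed between -0.005 and 0.005 m and z of jar_blue in the frame of bed between -0.005 and 0.005 m and angle between the x axis of jar_blue and the y axis of mill, either way round below 0.08 rad and linear speed of jar_blue below 0.02 m/s and value of joint guard below 0.03 rad and value of joint lock_bar below 0.01 m); the robot touches nothing.
It fails at once if another jar, on the mill or in the rest, is shifted by more than 15 mm (distance of any of jar_running, jar_orange from where it was at the start of the episode above 0.015 m).
It fails at once if something else on the bench is shifted by more than 25 mm or knocked over (distance of any of wash_bottle, amber_bottle, beaker, mortar from where it was at the start of the episode above 0.025 m or angle between any of wash_bottle, amber_bottle, beaker's own z axis and vertical above 0.5 rad).
It fails at once if the jar is let fall (by more than about 10 mm) instead of being set down (contact force between jar_blue and the fingers below 0.1 N and linear speed of jar_blue above 0.38 m/s).
It fails at once if the jar is pressed or rammed hard onto the mill (contact force between jar_blue and mill above 80 N).
It fails at once if the guard is slammed (velocity of joint guard below -3 rad/s).
It also fails if it takes over 72 s, if anything falls off the work surface, if the arm or the gripper's body presses on something with over 40 N, if the wrist force passes 120 N, or if a joint passes its speed limit or range.

## Working session

There is one attempt and no reset: what is moved stays moved. The work goes in short steps, Python scripts to look and compute and a shell command to move; the robot and the scene stay as the last step left them, time stands still between calls to the robot, and variables do not carry over. Pictures are saved under pics/ and viewed, at most 10 in all, crops included, and the job is handed in when it is done.

```bash
mkdir -p pics; python3 - <<'E'
from plant import arm
import cv2,pickle
s=arm.get_state();print(s['tool_pos'],s['ee_rot'],s['time_s'])
for n in("scene","top"):
    c=arm.capture(n);cv2.imwrite(f"pics/{n}0.png",cv2.resize(c["pixels"][:,:,::-1],(800,600),interpolation=cv2.INTER_CUBIC))
    pickle.dump(c,open(n+".pkl","wb"));print(n,c["mtx"],c["rvec"],c["tvec"])
E
```

```text
[ 0.20900839 -0.48117377  0.23052731] [-7.73805971e-04  9.79081898e-01  2.03465009e-01 -1.70022356e-04] 0.0
scene [[394.76834486   0.         255.65032435]
 [  0.         394.76834486 190.58642288]
 [  0.           0.           1.        ]] [ 1.38605799  2.31402776 -0.81621051] [ 0.26051384 -0.2918073   1.84078031]
top [[436.42056647   0.         253.92380771]
 [  0.         436.42056647 189.88483459]
 [  0.           0.           1.        ]] [ 2.2046394  -2.15726378  0.07528423] [-0.01224547  0.50666138  1.59530477]
```

View pics/scene0.png

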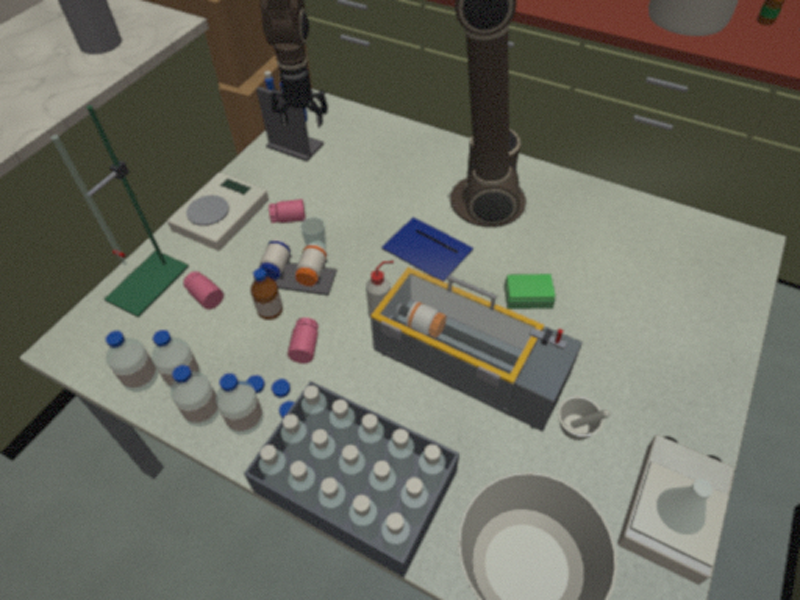

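View pics/top0.png

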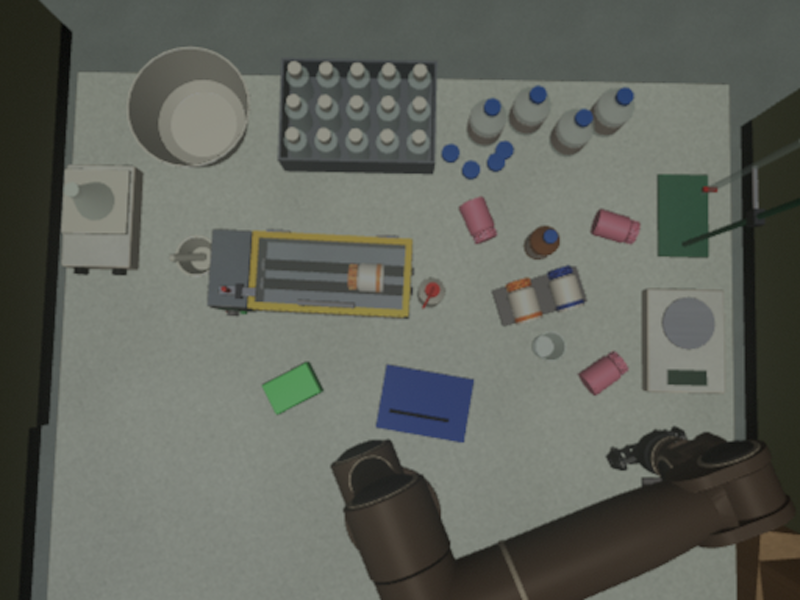

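Scene: the mill (top view, about 310,275 of 800), lock knob (224,289), free stretch left of the running jar (366,277), rest (540,295).
Could be taken for the blue jar: the jar with blue cap in the rest (566,288), the orange jar in the rest (523,300), pink jars (478,220), (615,226), (604,373), blue-capped bottles (487,120)…(613,108), and the amber bottle (543,241). I choose (566,288) and check it in a crop.

```bash
python3 - <<'E'
import cv2,pickle,numpy as np
t=pickle.load(open("top.pkl","rb"))["pixels"][:,:,::-1]; s=pickle.load(open("scene.pkl","rb"))["pixels"][:,:,::-1]
a=cv2.resize(t[140:210,125:285],(800,350),interpolation=cv2.INTER_CUBIC)      # x5
b=cv2.resize(t[165:215,310:390],(400,250),interpolation=cv2.INTER_CUBIC)  # x5
c=cv2.resize(s[150:200,150:230],(400,250),interpolation=cv2.INTER_CUBIC)
cv2.imwrite("pics/crop1.png",np.vstack([a,np.hstack([b,c])]))
d=cv2.resize(s[160:280,230:390],(800,600),interpolation=cv2.INTER_CUBIC) # x5
cv2.imwrite("pics/crop2.png",d)
E
```

```text
(no output)
```

View pics/crop1.png

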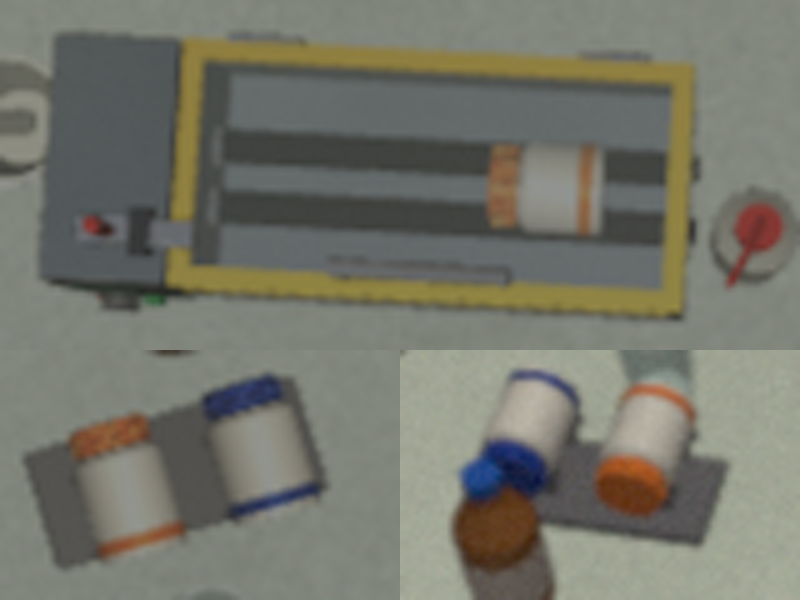

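View pics/crop2.png

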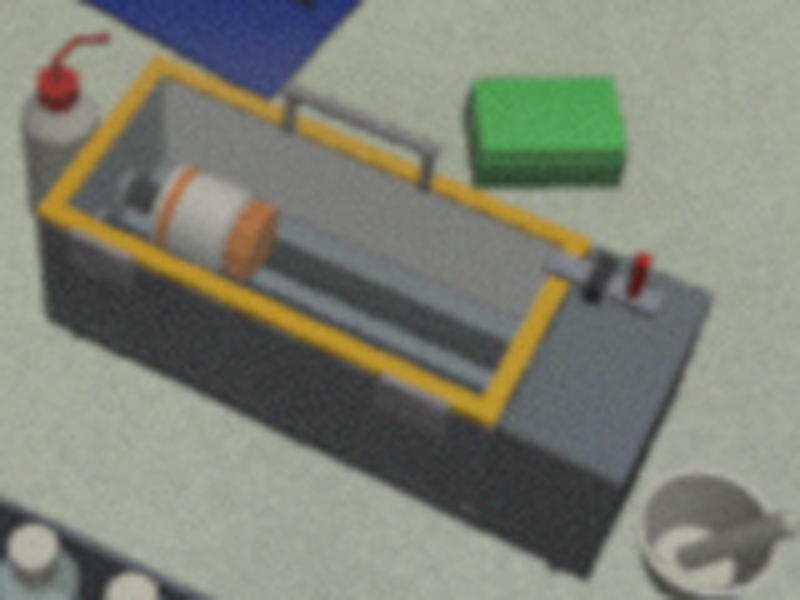

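```bash
cat > h.py <<'E'
import cv2,pickle,numpy as np
from scipy.optimize import least_squares
def load(n): return pickle.load(open(n+".pkl","rb"))
def proj(c,P): return cv2.projectPoints(np.float64(P).reshape(-1,1,3),c["rvec"],c["tvec"],c["mtx"],None)[0][:,0]
def onz(c,p,z):
    R=cv2.Rodrigues(c["rvec"])[0];o=-R.T@c["tvec"].ravel();d=R.T@np.linalg.inv(c["mtx"])@[p[0],p[1],1]
    return o+d*(z-o[2])/d[2]
def oa(u,v):return [125+(u+.5)/5-.5,140+(v+.5)/5-.5]
def ob(u,v):return [310+(u+.5)/5-.5,165+(v-350+.5)/5-.5]
def oc(u,v):return [150+(u-400+.5)/5-.5,150+(v-350+.5)/5-.5]
def od(u,v):return [230+(u+.5)/5-.5,160+(v+.5)/5-.5]
E
python3 - <<'E'
from h import *
T,S=load("top"),load("scene")
for c in(T,S):R=cv2.Rodrigues(c["rvec"])[0];print("cam",-R.T@c["tvec"].ravel())
G=[(85,175,150),(85,-175,150),(-85,-175,150),(-85,175,150)]
pt=[oa(183,40),oa(694,65),oa(684,317),oa(168,289),oa(57,33),oa(40,283),oa(330,265),oa(510,275)]
mt=G+[(85,265,150),(-85,265,150),(-70,60,192),(-70,-60,192)]
ps=[od(492,423),od(38,208),od(160,57),od(597,240),od(625,483),od(712,293)]
ms=G+[(85,265,150),(-85,265,150)]
def w(q,m):
    m=np.array(m)/1000;c,s=np.cos(q[2]),np.sin(q[2])
    return np.c_[q[0]+c*m[:,0]-s*m[:,1],q[1]+s*m[:,0]+c*m[:,1],m[:,2]]
f=lambda q:np.r_[proj(T,w(q,mt))-pt,proj(S,w(q,ms))-ps].ravel()
r=least_squares(f,[.5,0.1,0],loss="soft_l1");q=r.x;print("mill",q,np.round(r.fun.reshape(-1,2),1).tolist())
inv=lambda P:np.array([[np.cos(q[2]),np.sin(q[2])],[-np.sin(q[2]),np.cos(q[2])]])@(P[:2]-q[:2])
print("knob mill",inv(onz(T,oa(93,223),.2)),inv(onz(S,od(643,255),.2)))
print("run cap/base mill",inv(onz(T,oa(488,187),.1007)),inv(onz(T,oa(602,191),.1007)))
print("wash",onz(T,oa(758,228),.17),"amber",onz(T,[543*.64,240*.64],.15))
for n,a,b in(("blue",ob(240,388),ob(280,502)),("orange",ob(109,424),ob(144,544))):
    A,B=onz(T,a,.06),onz(T,b,.06);d=A-B;print(n,A,B,"L",np.linalg.norm(d),"mid",(A+B)/2,"yaw",np.arctan2(d[1],d[0]))
# rest corners at z .02
for z in(0,.02):print("rest",z,[onz(T,ob(*p),z)[:2].round(4).tolist() for p in((25,455),(62,568),(325,487),(290,375))])
# where the scene camera sees blue end centres
print("scene blue base/cap", onz(S,oc(545,378),.09),onz(S,oc(515,470),.06))
print("pts",w(q,[(-50,215,184),(-70,0,192),(85,0,147),(0,0,100.7),(0,80,100.7)]))
E
```

```text
cam [ 0.38722351 -0.01094642  1.62843211]
cam [1.31815829 0.44276312 1.26803418]
mill [ 0.54573392  0.1460048  -0.02971447] [[0.1, -0.1], [-0.1, 0.0], [-0.6, -0.8], [-0.3, -0.4], [-0.9, -0.1], [-1.1, -0.6], [-0.5, 0.9], [-0.2, 0.7], [-0.2, -0.3], [-0.8, 0.2], [-1.3, -1.1], [-1.3, -0.6], [-0.6, -0.1], [0.5, -0.6]]
knob mill [-0.04789763  0.21483772] [-0.05042743  0.21701792]
run cap/base mill [-0.00091472 -0.03516788] [ 0.000363  -0.1154582]
wash [ 0.51293243 -0.0764806   0.17      ] amber [ 0.62817275 -0.31886261  0.15      ]
blue [ 0.57583633 -0.37436859  0.06      ] [ 0.49396107 -0.40345793  0.06      ] L 0.08688928398804399 mid [ 0.5348987  -0.38891326  0.06      ] yaw 0.341378472724336
orange [ 0.54769034 -0.28008532  0.06      ] [ 0.46161303 -0.30596299  0.06      ] L 0.08988301774960439 mid [ 0.50465169 -0.29302415  0.06      ] yaw 0.29203730364194447
rest 0 [[0.5292, -0.2278], [0.4452, -0.2563], [0.51, -0.452], [0.5937, -0.4257]]
rest 0.02 [[0.5274, -0.2251], [0.4445, -0.2533], [0.5085, -0.4466], [0.5911, -0.4206]]
scene blue base/cap [ 0.49437811 -0.38685969  0.09      ] [ 0.56888956 -0.36983333  0.06      ]
pts [[0.50214366 0.36239539 0.184     ]
 [0.47576482 0.1480845  0.192     ]
 [0.6306964  0.14347944 0.147     ]
 [0.54573392 0.1460048  0.1007    ]
 [0.54811073 0.22596948 0.1007    ]]
```

Crop 1/2: the jar in the rest at crop (262,450) has blue cap and band with a white body, so it is the jar to load. The free stretch is at mill y > -35 mm and the lock knob is home, at mill y ≈ 215 mm.

```bash
cat >> h.py <<'E'
from scipy.spatial.transform import Rotation as Ro
MQ=np.array([.5457,.1460,-.0297])
def mill(x,y,z):
    c,s=np.cos(MQ[2]),np.sin(MQ[2]);x,y,z=x/1e3,y/1e3,z/1e3
    return np.array([MQ[0]+c*x-s*y,MQ[1]+s*x+c*y,z])
def go(P,yaw,s=None):
    "units of tool shift after the turn to yaw (direction of tool x), and the turn"
    if s is None:
        from plant import arm;s=arm.get_state()
    R=Ro.from_quat(np.roll(s["ee_rot"],-1));x=R.as_matrix()[:,0]
    t=-((yaw-np.arctan2(x[1],x[0])+np.pi)%(2*np.pi)-np.pi)
    R2=R*Ro.from_euler('z',t)
    return "shift",(R2.as_matrix().T@(np.array(P)-s["tool_pos"])/.06).round(3).tolist(),"turn",round(np.degrees(t)/10,3)
E
python3 - <<'E'
from h import *
print(go(mill(-50,215,260),1.541),mill(-50,215,168))
E
```

```text
('shift', [14.2, 4.463, -0.474], 'turn', np.float64(-6.481)) [0.50210661 0.36238996 0.168     ]
```

```bash
python3 -m inch '[1,0,0,-1,0, 0.5,0,0,-0.6,0, 0.5,0,0,0,-1,0.5,0,0,0,-1,0.5,0,0,0,-1,0.5,0,0,0,-1,0.5,0,0,0,-1,0.5,0,0,0,-1]'
```

```text
time_s: 1.1
tool_pos: [0.2091, -0.4814, 0.3268]
ee_rot: [-0.0, 0.744, 0.668, 0.0]
ft_force: [-0.9, -0.0, -0.1]
gripper_width: 0.499
grip_force: 0.0
```

```bash
python3 -m inch '[0.5,0,0,0,-0.45, 0.5,0.95,0.3,0,0, 0.5,0.95,0.3,0,0, 0.5,0.95,0.3,0,0, 0.5,0.95,0.3,0,0, 0.5,0.95,0.3,0,0, 0.5,0.95,0.3,0,0, 0.5,0.95,0.3,0,0]'; python3 -m inch '[0.5,0.95,0.3,0,0, 0.5,0.95,0.3,0,0, 0.5,0.95,0.3,0,0, 0.5,0.95,0.3,0,0, 0.5,0.95,0.3,0,0, 0.5,0.95,0.3,0,0, 0.5,0.9,0.25,0,0, 0.5,0,0,0,0]'; python3 -c "
from h import *
print(go(mill(-50,215,168),1.541))"
```

```text
time_s: 2.1
tool_pos: [0.3492, -0.0854, 0.3272]
ee_rot: [0.0, 0.72, 0.694, 0.0]
ft_force: [0.7, 0.6, -0.4]
gripper_width: 0.498
grip_force: 0.0
time_s: 3.1
tool_pos: [0.4865, 0.3075, 0.3244]
ee_rot: [-0.001, 0.718, 0.696, -0.002]
ft_force: [-0.1, 0.1, -0.8]
gripper_width: 0.506
grip_force: 0.0
('shift', [0.927, 0.241, 2.604], 'turn', np.float64(-0.009))
```

```bash
python3 -m inch '[0.5,0.93,0.24,0,0, 0.5,0,0,0.9,0, 0.5,0,0,0.9,0, 0.5,0,0,0.4,0, 0.5,0,0,0.4,0, 0.5,0,0,0,0]'; python3 -c "
from h import *
print(go(mill(-50,215,168),1.541))"
```

```text
time_s: 3.85
tool_pos: [0.5013, 0.3578, 0.1695]
ee_rot: [-0.0, 0.72, 0.694, -0.002]
ft_force: [0.3, -0.2, 0.5]
gripper_width: 0.502
grip_force: 0.0
('shift', [0.076, 0.012, 0.025], 'turn', np.float64(-0.036))
```

```bash
python3 -m inch '[0,0,0,0,0, 0,0,0,0,0, 0,0,0,0,0,0,0,0,0,0,0,0,0,0,0]' 40; python3 - <<'E'
from h import *
from plant import arm
print(go(mill(-50,251,168),1.541))
o=[]
for n in("top","scene"):
    c=arm.capture(n);p=proj(c,[mill(-50,215,170)])[0];x,y=p.astype(int)
    o.append(cv2.resize(c["pixels"][y-30:y+30,x-40:x+40,::-1],(400,300),interpolation=cv2.INTER_CUBIC))
cv2.imwrite("pics/knob.png",np.hstack(o))
E
```

```text
time_s: 4.47
tool_pos: [0.5039, 0.3596, 0.1731]
ee_rot: [0.001, 0.72, 0.694, 0.002]
ft_force: [4.7, -2.0, 6.0]
gripper_width: 0.128
grip_force: 39.7
('shift', [0.645, -0.031, 0.085], 'turn', np.float64(-0.034))
```

View pics/knob.png

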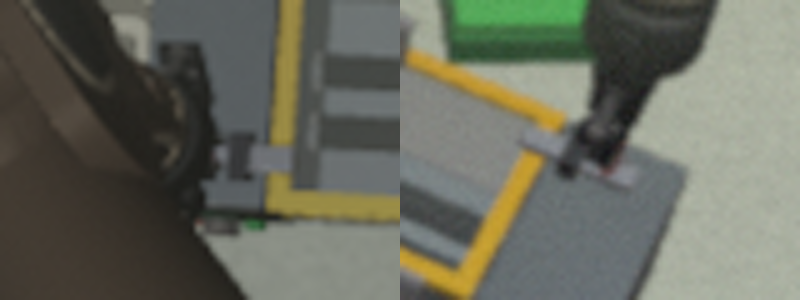

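The knob sits between the fingers in the right half (605,165), and the opening of 11 mm fits it. I draw the bar back.

```bash
python3 -m inch '[0,0,0,-0.03,0, 0,0.15,0,0,0, 0,0.15,0,0,0, 0,0.15,0,0,0, 0,0.12,0,0,0, 0,0,0,0,0]'; python3 -c "
from h import *
print(go(mill(-50,251,168),1.541))"
```

```text
time_s: 5.32
tool_pos: [0.5048, 0.3937, 0.1732]
ee_rot: [0.001, 0.72, 0.694, 0.001]
ft_force: [6.7, -0.4, -0.6]
gripper_width: 0.117
grip_force: 39.9
('shift', [0.077, -0.03, 0.086], 'turn', np.float64(-0.033))
```

```bash
python3 -m inch '[0.5,0,0,0,0, 0.5,0,0,0,0, 0.5,0,0,-0.9,0, 0.5,0,0,-0.9,0, 0.5,0,0,0,0]'; python3 - <<'E'
from h import *
from plant import arm
print(go(mill(-70,0,173),1.541))
o=[]
for n in("top","scene"):
    c=arm.capture(n);p=proj(c,[mill(-50,215,170)])[0];x,y=p.astype(int)
    o.append(cv2.resize(c["pixels"][y-30:y+30,x-40:x+40,::-1],(400,300),interpolation=cv2.INTER_CUBIC))
cv2.imwrite("pics/knob2.png",np.hstack(o))
E
```

```text
time_s: 5.95
tool_pos: [0.5043, 0.3947, 0.2864]
ee_rot: [0.0, 0.719, 0.695, 0.004]
ft_force: [-0.2, -0.3, 0.9]
gripper_width: 0.503
grip_force: 0.0
('shift', [-4.133, -0.364, 1.866], 'turn', np.float64(-0.029))
```

View pics/knob2.png

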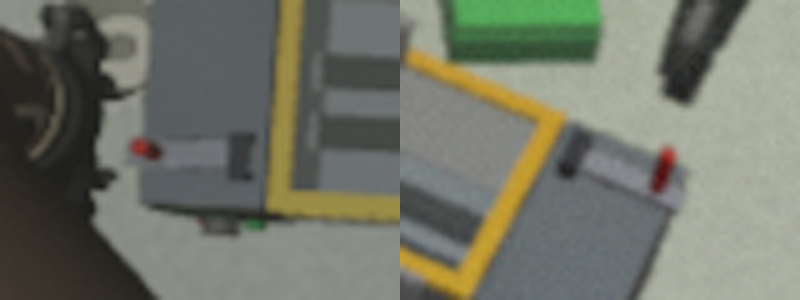

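The bar end has left the guard's yellow edge and now ends at the bracket (240,155 left, 575,160 right). Next is the guard handle.

```bash
python3 -m inch '[0.5,-0.95,-0.09,0,0, 0.5,-0.95,-0.09,0,0, 0.5,-0.95,-0.09,0,0, 0.5,-0.95,-0.09,0,0, 0.5,-0.33,0,0.5,0, 0.5,0,0,0.5,0,0.5,0,0,0.4,0, 0.5,0,0,0.3,0]'; python3 -c "
from h import *
print(go(mill(-70,0,173),1.541))"
```

```text
time_s: 7.05
tool_pos: [0.4716, 0.1462, 0.1762]
ee_rot: [-0.001, 0.72, 0.694, -0.002]
ft_force: [0.3, 0.1, 0.0]
gripper_width: 0.504
grip_force: 0.0
('shift', [0.033, 0.069, 0.052], 'turn', np.float64(-0.033))
```

```bash
python3 -m inch '[0.3,0,0.07,0.1,0, 0,0,0,0,0, 0,0,0,0,0, 0,0,0,0,0,0,0,0,0,0]' 35; python3 - <<'E'
from h import *
from plant import arm
s=arm.get_state();p=s["tool_pos"]
# waypoints along arc as increments in units (tool y = mill +x), z down
g=np.array([0,.2,.4,.6,.8,1.,1.2,1.4,1.6])
X=-155*np.cos(g)+45*np.sin(g);Z=155*np.sin(g)+45*np.cos(g)
print(Ro.from_quat(np.roll(s["ee_rot"],-1)).as_matrix().round(3).tolist())
print(np.c_[np.diff(X),-np.diff(Z)]/60)
print(go(mill(-70,0,173),1.541))
E
```

```text
time_s: 7.68
tool_pos: [0.4777, 0.1464, 0.173]
ee_rot: [0.0, 0.72, 0.694, -0.0]
ft_force: [3.2, -2.1, -7.8]
gripper_width: 0.125
grip_force: 34.0
[[0.035, 0.999, 0.0], [0.999, -0.035, -0.0], [-0.0, 0.0, -1.0]]
[[ 0.20049667 -0.49827904]
 [ 0.29549285 -0.44851409]
 [ 0.37870866 -0.3808683 ]
 [ 0.44682655 -0.2980385 ]
 [ 0.49713088 -0.20332684]
 [ 0.52761617 -0.10050918]
 [ 0.53706706  0.00631546]
 [ 0.52510679  0.11288833]]
('shift', [0.026, -0.034, 0.001], 'turn', np.float64(-0.032))
```

The 10.6 mm opening says the handle is held. I swing the guard up along the arc.

```bash
python3 -m inch '[0,0,0.2,-0.5,0, 0,0,0.3,-0.45,0, 0,0,0.38,-0.38,0, 0,0,0,0,0]'; python3 -m inch '[0,0,0.45,-0.3,0, 0,0,0.5,-0.2,0, 0,0,0.53,-0.1,0, 0,0,0.53,0,0, 0,0,0.5,0.11,0, 0,0,0,0,0]';  python3 - <<'E'
from h import *
from plant import arm
c=arm.capture("scene")
cv2.imwrite("pics/guard.png",cv2.resize(c["pixels"][110:300,200:440,::-1],(720,570),interpolation=cv2.INTER_CUBIC))
E
```

```text
time_s: 8.18
tool_pos: [0.5306, 0.1449, 0.2555]
ee_rot: [0.0, 0.72, 0.694, 0.001]
ft_force: [-6.1, -1.6, 8.5]
gripper_width: 0.123
grip_force: 36.4
time_s: 8.93
tool_pos: [0.6832, 0.1399, 0.2828]
ee_rot: [0.001, 0.72, 0.694, 0.002]
ft_force: [3.0, -0.1, 2.2]
gripper_width: 0.125
grip_force: 37.8
```

View pics/guard.png

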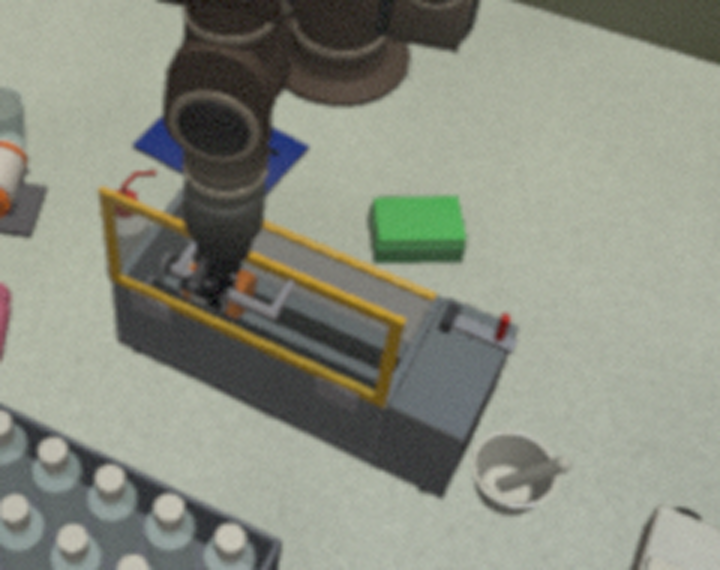

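The guard stands about upright (yellow frame, top edge (105,195)–(400,320)). I release, clear it and move to the jar.

```bash
python3 -m inch '[0.3,0,0,0,0, 0.3,0,0,0,0, 0.3,0,0,-0.5,0, 0.3,0,0,-0.9,0, 0.3,0,-0.5,0,0, 0.3,0,-0.9,0,0, 0.3,0,-0.9,0,0, 0.3,0,-0.7,0,0]'; python3 -m inch '[1,-1,0,0,0,1,-1,0,0,0,1,-1,0,0,0,1,-1,0,0,0,1,-1,0,0,0,1,-1,0,0,0,1,-1,0,0,0,1,-0.9,0,0,0]'; python3 -m inch '[1,0,0,0,1,1,0,0,0,1,1,0,0,0,1,1,0,0,0,1,1,0,0,0,1,1,0,0,0,1,1,0,0,0,1,1,0,0,0,0]'; python3 -c "
from h import *
print(go([.5246,-.391,.038],.32))"
```

```text
time_s: 9.98
tool_pos: [0.498, 0.1457, 0.3667]
ee_rot: [-0.0, 0.719, 0.695, 0.0]
ft_force: [0.9, -0.6, 0.5]
gripper_width: 0.298
grip_force: 0.0
time_s: 10.98
tool_pos: [0.4832, -0.3295, 0.3665]
ee_rot: [0.0, 0.72, 0.694, 0.0]
ft_force: [1.5, 0.3, 0.3]
gripper_width: 0.996
grip_force: 0.0
time_s: 11.98
tool_pos: [0.4837, -0.3275, 0.3665]
ee_rot: [-0.0, 0.988, 0.157, -0.0]
ft_force: [0.1, -0.6, -0.9]
gripper_width: 1.001
grip_force: 0.0
('shift', [0.314, 1.221, 5.474], 'turn', np.float64(-0.024))
```

```bash
python3 -m inch '[1,0.16,0.6,0.5,0, 1,0.16,0.62,0.5,0, 1,0,0,0.9,0, 1,0,0,0.9,0, 1,0,0,0.6,0, 1,0,0,0,0]';  python3 - <<'E'
from h import *
from plant import arm
print(go([.5246,-.391,.038],.32))
o=[]
for n in("top","scene"):
    c=arm.capture(n);p=proj(c,[[.535,-.3875,.06]])[0];x,y=p.astype(int)
    o.append(cv2.resize(c["pixels"][y-38:y+38,x-38:x+38,::-1],(400,400),interpolation=cv2.INTER_CUBIC))
cv2.imwrite("pics/jar.png",np.hstack(o))
E
```

```text
time_s: 12.72
tool_pos: [0.5232, -0.3902, 0.1591]
ee_rot: [-0.002, 0.987, 0.158, -0.002]
ft_force: [-0.6, -0.0, 0.1]
gripper_width: 1.002
grip_force: 0.0
('shift', [0.026, 0.032, 2.018], 'turn', np.float64(-0.02))
```

View pics/jar.png

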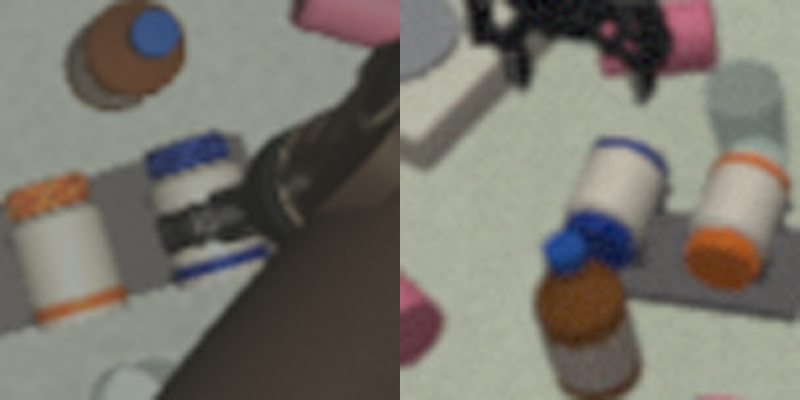

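The open hand is above the blue jar (left half, finger at (185,228), jar centre about (200,205)); the finger plane falls on the body between cap and band. I go down.

```bash
python3 -m inch '[1,0.02,0.03,0.6,0, 1,0,0,0.5,0, 1,0,0,0.3,0, 1,0,0,0.2,0,1,0,0,0,0]' 60; python3 -m inch '[1,0,0,0.2,0, 1,0,0,0.2,0, 1,0,0,0,0]' 60;python3 -c "
from h import *
print(go([.5246,-.391,.038],.32))"
```

```text
time_s: 13.45
tool_pos: [0.5268, -0.393, 0.0665]
ee_rot: [0.0, 0.988, 0.156, -0.0]
ft_force: [1.3, -0.7, 0.9]
gripper_width: 1.001
grip_force: 0.0
time_s: 13.82
tool_pos: [0.5259, -0.3924, 0.0408]
ee_rot: [-0.001, 0.988, 0.156, -0.001]
ft_force: [0.7, -0.3, -1.1]
gripper_width: 0.995
grip_force: 0.0
('shift', [-0.014, -0.029, 0.047], 'turn', np.float64(-0.035))
```

```bash
python3 -m inch '[0.85,0,-0.03,0.03,0, 0.5,0,0,0,0, 0.5,0,0,0,0,0.5,0,0,0,0]' 60; python3 -m inch '[0.5,0,0,-0.2,0, 0.5,0,0,-0.4,0, 0.5,0,0,0,0]'
```

```text
time_s: 14.32
tool_pos: [0.5254, -0.388, 0.0412]
ee_rot: [-0.003, 0.988, 0.157, 0.0]
ft_force: [-4.0, 12.2, 8.6]
gripper_width: 0.732
grip_force: 65.0
time_s: 14.7
tool_pos: [0.5274, -0.3923, 0.0787]
ee_rot: [0.002, 0.988, 0.156, 0.001]
ft_force: [0.4, -0.1, -4.1]
gripper_width: 0.73
grip_force: 66.7
```

```bash
python3 -m inch '[0.5,0,0,-0.8,0, 0.5,0,0,-0.9,0, 0.5,0,0,-0.9,0, 0.5,0,0,-0.9,0, 0.5,0,-0.3,-0.3,0, 0.5,0,0,0,0]'; python3 -m inch '[0.5,0,0,0,-0.9,0.5,0,0,0,-0.9,0.5,0,0,0,-0.9,0.5,0,0,0,-0.9,0.5,0,0,0,-0.9,0.5,0,0,0,-0.9,0.5,0,0,0,-0.9,0.5,0,0,0,-0.72]'; python3 -m inch '[0.5,0,0,0,0]'; python3 -c "
from h import *
print(go(mill(0,54,300),1.541))"
```

```text
time_s: 15.45
tool_pos: [0.5207, -0.3731, 0.3047]
ee_rot: [0.0, 0.988, 0.157, 0.0]
ft_force: [0.6, -0.3, -4.8]
gripper_width: 0.727
grip_force: 68.3
time_s: 16.45
tool_pos: [0.5201, -0.3736, 0.3007]
ee_rot: [-0.003, 0.717, 0.697, -0.001]
ft_force: [0.0, -0.2, -3.3]
gripper_width: 0.73
grip_force: 68.1
time_s: 16.58
tool_pos: [0.5201, -0.3737, 0.3013]
ee_rot: [-0.002, 0.719, 0.695, -0.0]
ft_force: [0.3, -0.9, -3.4]
gripper_width: 0.73
grip_force: 68.1
('shift', [9.57, 0.169, 0.044], 'turn', np.float64(-0.018))
```

```bash
python3 -m inch '[0.5,0.5,0,0,0,0.5,0.9,0,0,0,0.5,0.9,0,0,0,0.5,0.9,0,0,0,0.5,0.9,0,0,0,0.5,0.9,0,0,0,0.5,0.9,0,0,0,0.5,0.9,0,0,0]'; python3 -m inch '[0.5,0.9,0,0,0,0.5,0.9,0.1,0,0,0.5,0.7,0.07,0,0,0.5,0.2,0,0,0,0.5,0,0,0,0]'; python3 -c "
from h import *
print(go(mill(0,54,82),1.541))"
```

```text
time_s: 17.58
tool_pos: [0.5329, 0.0354, 0.3028]
ee_rot: [-0.001, 0.719, 0.695, -0.001]
ft_force: [0.5, -0.3, -4.7]
gripper_width: 0.731
grip_force: 68.1
time_s: 18.2
tool_pos: [0.5485, 0.1955, 0.3031]
ee_rot: [-0.0, 0.718, 0.696, -0.001]
ft_force: [-0.3, -0.5, -3.8]
gripper_width: 0.73
grip_force: 68.1
('shift', [0.079, -0.015, 3.685], 'turn', np.float64(-0.011))
```

```bash
python3 -m inch '[0.5,0.08,-0.01,0.6,0, 0.5,0,0,0.8,0, 0.5,0,0,0.8,0, 0.5,0,0,0.5,0, 0.5,0,0,0,0]';  python3 - <<'E'
from h import *
from plant import arm
print(go(mill(0,54,82),1.541))
o=[]
for n in("top","scene"):
    c=arm.capture(n);p=proj(c,[mill(0,54,120)])[0];x,y=p.astype(int)
    o.append(cv2.resize(c["pixels"][y-40:y+40,x-40:x+40,::-1],(400,400),interpolation=cv2.INTER_CUBIC))
cv2.imwrite("pics/place.png",np.hstack(o))
E
```

```text
time_s: 18.82
tool_pos: [0.5466, 0.1978, 0.1399]
ee_rot: [-0.001, 0.719, 0.695, -0.003]
ft_force: [0.4, 0.6, -3.2]
gripper_width: 0.73
grip_force: 67.7
('shift', [0.039, 0.016, 0.965], 'turn', np.float64(-0.027))
```

View pics/place.png

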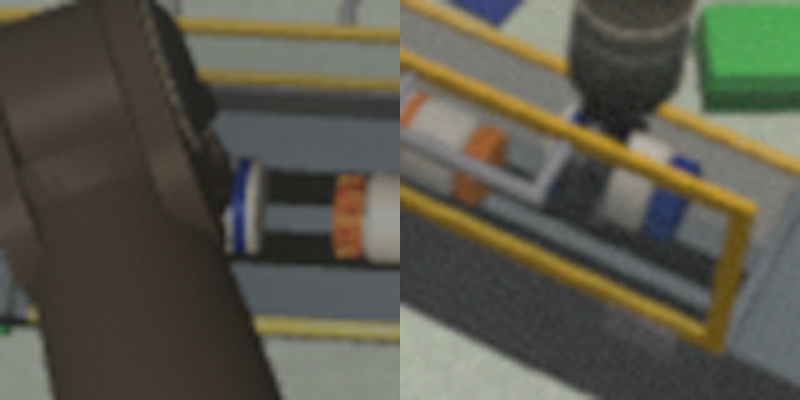

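The jar is held over the rollers beside the running jar (left: base end (250,205), running jar's cap (345,215)), with a clear gap. I lower it gently.

```bash
python3 -m inch '[0.5,0.04,0.02,0.3,0, 0.5,0,0,0.3,0, 0.5,0,0,0.15,0, 0.5,0,0,0,0]'; python3 -m inch '[0.5,0,0,0.05,0, 0.5,0,0,0.05,0, 0.5,0,0,0.03,0, 0.5,0,0,0,0]'
```

```text
time_s: 19.42
tool_pos: [0.5495, 0.2024, 0.097]
ee_rot: [-0.0, 0.718, 0.696, -0.0]
ft_force: [-0.4, -0.3, -3.6]
gripper_width: 0.731
grip_force: 68.1
time_s: 19.92
tool_pos: [0.5497, 0.2024, 0.0896]
ee_rot: [-0.0, 0.718, 0.696, -0.0]
ft_force: [-0.5, -0.1, -2.7]
gripper_width: 0.728
grip_force: 68.1
```

```bash
python3 -m inch '[0.5,0,-0.03,0.03,0, 0.5,0,0,0.03,0,0.5,0,0,0,0]';python3 -m inch '[0.5,0,0,0.03,0, 0.5,0,0,0.02,0,0.5,0,0,0,0]'
```

```text
time_s: 20.3
tool_pos: [0.5478, 0.2025, 0.0859]
ee_rot: [-0.0, 0.718, 0.696, -0.0]
ft_force: [0.8, -0.4, -3.6]
gripper_width: 0.726
grip_force: 68.1
time_s: 20.68
tool_pos: [0.5478, 0.2025, 0.0829]
ee_rot: [-0.0, 0.718, 0.696, -0.0]
ft_force: [-0.2, -0.8, -3.5]
gripper_width: 0.727
grip_force: 68.1
```

```bash
python3 -m inch '[0.5,0,0,0.03,0,0.5,0,0,0,0]';python3 -m inch '[0.5,0,0,0.03,0, 0.5,0,0,0,0]';python3 -m inch '[0.5,0,0,0.03,0, 0.5,0,0,0,0]'
```

```text
time_s: 20.92
tool_pos: [0.5488, 0.2027, 0.0822]
ee_rot: [0.001, 0.718, 0.696, 0.001]
ft_force: [1.2, 0.9, 1.2]
gripper_width: 0.73
grip_force: 68.9
time_s: 21.18
tool_pos: [0.5492, 0.2028, 0.082]
ee_rot: [0.001, 0.718, 0.696, 0.002]
ft_force: [-0.2, -1.8, 11.8]
gripper_width: 0.731
grip_force: 70.0
time_s: 21.42
tool_pos: [0.5492, 0.2028, 0.0819]
ee_rot: [0.001, 0.718, 0.696, 0.002]
ft_force: [-4.7, -3.3, 22.2]
gripper_width: 0.729
grip_force: 71.1
```

Contact came at TCP z 0.082 m, as worked out. I ease off and release.

```bash
python3 -m inch '[0.5,0,0,-0.05,0, 0.5,0,0,0,0]' 30; python3 -m inch '[0.76,0,0,0,0,0.82,0,0,0,0, 0.9,0,0,0,0, 0.95,0,0,0,0,0.95,0,0,0,0]'; python3 -m inch '[0.95,0,0,-0.2,0,0.95,0,0,-0.4,0,0.95,0,0,-0.8,0, 0.95,0,0,-0.9,0, 0.6,0,0,-0.9,0,0.3,0,0,-0.9,0, 0.3,0,0,-0.9,0,0.3,0,0,0,0]';  python3 - <<'E'
from h import *
from plant import arm
o=[]
for n in("top","scene"):
    c=arm.capture(n);pickle.dump(c,open(n+"2.pkl","wb"));p=proj(c,[mill(0,54,120)])[0];x,y=p.astype(int)
    o.append(cv2.resize(c["pixels"][y-40:y+40,x-40:x+40,::-1],(400,400),interpolation=cv2.INTER_CUBIC))
    print((x,y))
cv2.imwrite("pics/placed.png",np.hstack(o))
print(go([.6832,.1399,.2828],1.541),go([.6832,.1399,.365],1.541))
E
```

```text
time_s: 21.68
tool_pos: [0.5489, 0.2027, 0.0821]
ee_rot: [0.001, 0.718, 0.696, 0.001]
ft_force: [0.6, -0.8, 7.8]
gripper_width: 0.725
grip_force: 69.2
time_s: 22.3
tool_pos: [0.5478, 0.2025, 0.0805]
ee_rot: [-0.0, 0.718, 0.696, -0.0]
ft_force: [-0.7, -0.2, 0.0]
gripper_width: 0.948
grip_force: 0.0
time_s: 23.3
tool_pos: [0.5487, 0.2028, 0.3866]
ee_rot: [0.002, 0.718, 0.696, 0.004]
ft_force: [0.8, -0.8, -0.0]
gripper_width: 0.301
grip_force: 0.0
(np.int64(196), np.int64(174))
(np.int64(304), np.int64(215))
('shift', [-0.979, 2.277, 1.65], 'turn', np.float64(-0.011)) ('shift', [-0.978, 2.28, 0.28], 'turn', np.float64(-0.011))
```

View pics/placed.png

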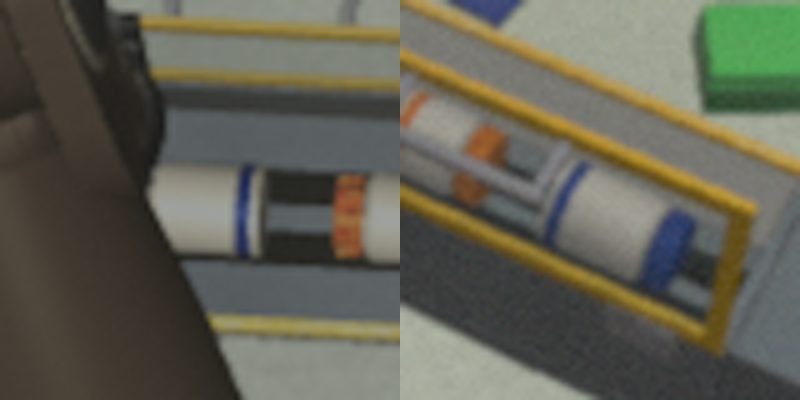

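Both jars lie in line on the rollers, with the blue jar centred at about (620,220) in the right half and let go. I take the handle again.

```bash
python3 -m inch '[0.35,-0.5,0.7,0,0, 0.35,-0.48,0.8,0,0, 0.35,0,0.7,0,0, 0.35,0,0.08,0,0, 0.35,0,0,0.5,0, 0.35,0,0,0.5,0, 0.35,0,0,0.3,0, 0.35,0,0,0,0]'; python3 -c "
from h import *
print(go([.6832,.1399,.2828],1.541))"
```

```text
time_s: 24.4
tool_pos: [0.6807, 0.1395, 0.3013]
ee_rot: [-0.001, 0.718, 0.696, -0.002]
ft_force: [0.2, -0.5, 0.0]
gripper_width: 0.345
grip_force: 0.0
('shift', [0.008, 0.043, 0.308], 'turn', np.float64(-0.008))
```

```bash
python3 -m inch '[0.35,0,0.04,0.2,0, 0.35,0,0,0.1,0, 0.35,0,0,0,0, 0,0,0,0,0, 0,0,0,0,0, 0,0,0,0,0]' 35; python3 - <<'E'
from h import *
from plant import arm
s=arm.get_state();R=Ro.from_quat(np.roll(s["ee_rot"],-1)).as_matrix()
h=mill(85,0,147);p=s["tool_pos"]-h
x=p[0]*np.cos(.0297)-p[1]*np.sin(.0297);z=p[2]+.019
print(x,z,np.hypot(x,z),R[:,1].round(3))
g0=np.arctan2(z,-x)-np.arctan2(45,155);print("guard",g0)
g=np.r_[np.arange(g0,0.05,-.15),0];X=-155*np.cos(g)+45*np.sin(g);Z=155*np.sin(g)+45*np.cos(g)
print(np.c_[g[1:],np.diff(X)/60,-np.diff(Z)/60].round(2).tolist())
E
```

```text
time_s: 25.15
tool_pos: [0.6849, 0.1393, 0.2849]
ee_rot: [-0.0, 0.718, 0.696, -0.0]
ft_force: [-2.1, -0.1, -0.0]
gripper_width: 0.124
grip_force: 34.1
0.05434585671548417 0.15690139608817688 0.16604674111995965 [ 0.999 -0.032 -0.   ]
guard 1.6216782332483226
[[1.47, -0.39, -0.1], [1.32, -0.4, -0.04], [1.17, -0.4, 0.02], [1.02, -0.4, 0.08], [0.87, -0.38, 0.14], [0.72, -0.36, 0.19], [0.57, -0.32, 0.24], [0.42, -0.28, 0.29], [0.27, -0.24, 0.33], [0.12, -0.19, 0.36], [0.0, -0.11, 0.31]]
```

```bash
python3 -m inch '[0,0,-0.39,-0.1,0, 0,0,-0.4,-0.04,0, 0,0,-0.4,0.02,0, 0,0,-0.4,0.08,0, 0,0,-0.38,0.14,0, 0,0,-0.36,0.19,0, 0,0,0,0,0]'; python3 -m inch '[0,0,-0.32,0.24,0, 0,0,-0.28,0.29,0, 0,0,-0.24,0.33,0, 0,0,-0.17,0.3,0, 0,0,0,0,0]'; python3 -c "
from h import *
print(go(mill(-70,0,174),1.541))"
```

```text
time_s: 26.02
tool_pos: [0.5436, 0.1437, 0.2676]
ee_rot: [-0.001, 0.718, 0.696, -0.0]
ft_force: [-7.4, -0.1, 2.0]
gripper_width: 0.125
grip_force: 36.2
time_s: 26.65
tool_pos: [0.4851, 0.1455, 0.1968]
ee_rot: [-0.0, 0.718, 0.696, -0.001]
ft_force: [0.8, 0.3, -5.3]
gripper_width: 0.125
grip_force: 37.0
('shift', [0.038, -0.156, 0.381], 'turn', np.float64(-0.011))
```

```bash
python3 -m inch '[0,0,-0.06,0.14,0, 0,0,-0.05,0.14,0, 0,0,-0.03,0.1,0, 0,0,0,0,0]'; python3 -m inch '[0,0,0,0.08,0, 0,0,0,0,0]'; python3 -m inch '[0,0,0,0.08,0, 0,0,0,0,0]'
```

```text
time_s: 27.15
tool_pos: [0.4774, 0.1459, 0.1753]
ee_rot: [0.001, 0.718, 0.696, 0.001]
ft_force: [3.6, -2.7, 3.0]
gripper_width: 0.121
grip_force: 38.4
time_s: 27.4
tool_pos: [0.4775, 0.1462, 0.1744]
ee_rot: [0.001, 0.718, 0.696, 0.003]
ft_force: [-5.6, -4.8, 27.1]
gripper_width: 0.122
grip_force: 41.2
time_s: 27.65
tool_pos: [0.4777, 0.1466, 0.1724]
ee_rot: [0.002, 0.718, 0.696, 0.004]
ft_force: [-12.6, -4.6, 43.7]
gripper_width: 0.124
grip_force: 44.3
```

```bash
python3 -m inch '[0,0,0,-0.1,0, 0.4,0,0,0,0,0.4,0,0,0,0,0.4,0,0,-0.5,0,0.4,0,0,-0.9,0,0.4,0,0,-0.5,0,0.4,0,0,0,0]'; python3 - <<'E'
from h import *
from plant import arm
def yel(p):
    h=cv2.cvtColor(p,cv2.COLOR_RGB2HSV);return cv2.inRange(h,(18,120,90),(32,255,255))>0
for n in("scene","top"):
    a=yel(load(n)["pixels"]);b=yel(arm.capture(n)["pixels"])
    print(n,a.sum(),b.sum(),(a&b).sum(),(b&~cv2.dilate(a.astype(np.uint8),np.ones((3,3))).astype(bool)).sum())
print(go(mill(-50,250,172),1.541),go([.5048,.3937,.172],1.541))
E
```

```text
time_s: 28.52
tool_pos: [0.4772, 0.1463, 0.2867]
ee_rot: [0.0, 0.718, 0.696, 0.001]
ft_force: [-0.1, -1.0, -0.6]
gripper_width: 0.398
grip_force: 0.0
scene 990 1012 965 20
top 969 634 628 0
('shift', [4.202, 0.326, 1.866], 'turn', np.float64(-0.011)) ('shift', [4.142, 0.355, 1.866], 'turn', np.float64(-0.011))
```

The guard's yellow outline coincides with the picture from the start, so it is shut. Next, the lock bar.

```bash
python3 -m inch '[0.5,0.9,0.09,0,0, 0.5,0.9,0.09,0,0, 0.5,0.9,0.09,0,0, 0.5,0.9,0.07,0,0, 0.5,0.54,0,0,0, 0.5,0,0,0.6,0,0.5,0,0,0.6,0,0.5,0,0,0,0]'; python3 -c "
from h import *
print(go([.504,.3937,.174],1.541))"
```

```text
time_s: 29.62
tool_pos: [0.5026, 0.3922, 0.2081]
ee_rot: [-0.001, 0.718, 0.696, -0.005]
ft_force: [0.8, -0.6, -0.4]
gripper_width: 0.501
grip_force: 0.0
('shift', [0.029, 0.027, 0.569], 'turn', np.float64(-0.009))
```

```bash
python3 -m inch '[0.5,0,0.02,0.4,0, 0.5,0,0,0.15,0, 0.5,0,0,0,0, 0,0,0,0,0, 0,0,0,0,0, 0,0,0,0,0,0,0,0,0,0]' 40; python3 -m inch '[0,0,0,-0.05,0, 0,-0.15,0,0,0, 0,-0.15,0,0,0, 0,-0.15,0,0,0, 0,-0.12,0,0,0, 0,0,0,0,0]'
```

```text
time_s: 30.5
tool_pos: [0.5053, 0.3938, 0.1816]
ee_rot: [-0.001, 0.718, 0.696, 0.0]
ft_force: [-5.1, 0.2, 6.2]
gripper_width: 0.123
grip_force: 39.3
time_s: 31.25
tool_pos: [0.5042, 0.3578, 0.1819]
ee_rot: [0.0, 0.719, 0.695, -0.002]
ft_force: [-4.0, -0.8, -19.3]
gripper_width: 0.118
grip_force: 39.3
```

```bash
python3 -m inch '[0,-0.06,0,0.05,0, 0,0,0,0,0]'; python3 -m inch '[0.4,0.05,0,0,0, 0.4,0,0,0,0, 0.4,0,0,-0.6,0, 0.4,0,0,-0.9,0, 0.4,0.8,0,-0.5,0, 0.4,0.9,0,0,0, 0.4,0.9,0,0,0, 0.4,0,0,0,0]'; python3 - <<'E'
from h import *
from plant import arm
# red knob centroid and blue-cap/orange positions, now vs start
for n in("top","scene"):
    a,b=load(n),arm.capture(n)
    x,y=proj(a,[mill(-50,225,190)])[0].astype(int)
    for c in(a,b):
        h=cv2.cvtColor(c["pixels"][y-14:y+14,x-16:x+16],cv2.COLOR_RGB2HSV)
        m=((h[...,0]<8)|(h[...,0]>172))&(h[...,1]>110)&(h[...,2]>60);v,u=np.nonzero(m)
        if len(u):print(n,"knob",len(u),u.mean()+x-16,v.mean()+y-14)
    if n=="scene":
        f=[cv2.inRange(cv2.cvtColor(c["pixels"],cv2.COLOR_RGB2HSV),(18,120,90),(32,255,255))>0 for c in(a,b)]
        print("yellow",f[0].sum(),f[1].sum(),(f[0]&f[1]).sum())
E
```

```text
time_s: 31.5
tool_pos: [0.5043, 0.3576, 0.1818]
ee_rot: [-0.002, 0.718, 0.696, 0.002]
ft_force: [-7.1, 5.2, -9.9]
gripper_width: 0.121
grip_force: 40.1
time_s: 32.5
tool_pos: [0.5103, 0.5183, 0.2979]
ee_rot: [0.0, 0.717, 0.697, -0.0]
ft_force: [0.6, -0.6, -0.8]
gripper_width: 0.403
grip_force: 0.0
top knob 7 143.14285714285714 184.71428571428572
top knob 8 143.875 184.75
scene knob 20 357.45 214.2
scene knob 17 356.94117647058823 214.05882352941177
yellow 990 985 971
```

The knob is back within a pixel of its starting image position (home), the guard outline matches, and the gripper touches nothing.

```bash
python3 -c "
from plant import arm
print(arm.job_done())"
```

```text
the job is handed in; nothing more can be done
None
```

I've handed the job in at about 32 s; no verdict came back. By camera and force readings, the blue-capped jar lies on both rollers beside the running jar, the guard is fully shut, and the lock bar is home over it.

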